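# Open the gem light's dust cover and fit the amber filter

### The job

Get the gem inspection light ready for amber viewing: push the black dust cover by its red stud, swinging it on its single pin all the way aside to its stop, so that the light port is uncovered. Then pick up the amber filter plate by its black bridge handle and seat it flat over the port, with both brass pins through its two holes, and let go. Set the filter down gently, and do not disturb the jar, the wooden doming block, the loupe or the blue tin.

Things in the scene. Friction and masses are not known exactly. Their poses are not given: they have to be found in the camera images.
- gem_light: Gem inspection light: grey box fixed to the bench, blue top, dimmer and red switch on its front. Origin on the bench, straight under the port; x to the rear of the box, y to its left (seen from the front), z up. It spans x -60 to 96, y -60 to 60, z 0 to 60 mm. Two brass pins, 7 mm thick, 14 mm tall with tapered tips, stand on its top at (27, -27) and (-27, 27) mm.
- port (a point): Centre of the round light port (34 mm wide, black with a white lamp window), in the flat blue top of the gem light, at the height of that top (60 mm over the bench). Axes as the gem light's.
- cover_pivot (a point): The single vertical pin of the dust cover, on the light's top, at (60, 0, 0) mm in the port's frame, same axes. The screw head on it rises 8 mm over the top.
- dust_cover (a joint): Angle of the black dust cover (rad): 0 = over the port, grows as the disc swings to the box's left (+y) and round to the rear; 1.75 = fully aside at its stop. Light friction (about 1 N at the stud); it stays where it is left. At angle q the stud is at (60 - 60 cos q, 60 sin q) mm in the port's frame. Below about 1.4 the cover is in the filter's way.
- cover_stud (a point): Point on the axis of the cover's red round upright stud, 22 mm over the light's top. The stud is 12 mm thick, stands at the middle of the cover's disc from 5 to 31 mm over the top, 60 mm from the pivot. The disc is 48 mm wide, its upper face 5 mm over the top. A fingertip kept 17 mm or more over the top passes above the brass pins.
- filter: Loose amber filter, about 100 g: aluminium plate 76 x 76 x 5 mm with a round amber window, two 11 mm holes at (27, -27) and (-27, 27) mm, and a black bridge handle over its middle. Origin at the centre of its underside, z up, x and y along the plate's edges. It fits on the light's pins with its x axis parallel to the light's, either way round.
- filter_handle (a point): Centre of the filter's handle bar, straight above the plate's middle, 32 mm over its underside; axes as the filter's. The bar is 12 mm wide (x), 12 mm tall, 64 mm long (y), with a post at each end and 21 mm of free height under it. When the filter is seated, this point is 32 mm straight above port.
- jar: glass jar with a black lid, 48 mm wide, 63 mm tall; bystander, loose. Origin at the centre of its underside.
- doming_block: small wooden-looking doming cube with round hollows, 42 mm; bystander, loose. Origin at the centre of its underside.
- loupe: black eye loupe, 39 mm wide, 30 mm tall; bystander, loose. Origin at the centre of its underside.
- stone_tin: flat dark blue tin with a cream label, 63 x 86 x 22 mm; bystander, loose. Origin at the centre of its underside.

How it is judged:
On the way, in this order (a step that is already met when the one before it is completed fails the run):
1. the dust cover is swung fully aside (value of joint dust_cover above 1.45 rad), for 0.2 s.
2. the filter is seated flat over the port, on both pins (value of joint dust_cover above 1.45 rad and horizontal distance between filter_handle and port below 0.005 m and z of filter_handle in the frame of port between 0.029 and 0.035 m and angle between the x axis of filter_handle and the x axis of port, either way round below 0.12 rad and angle between filter_handle's own z axis and vertical below 0.05 rad), for 0.2 s.
At the end, for the whole second after the job is handed in: The dust cover is swung aside past 1.45 rad (stop at 1.75). The filter lies at rest on the box with both pins through its holes: handle centre within 5 mm of straight above the port, 29 to 35 mm over the box's top, square to the box within 0.12 rad and level within 0.05 rad (all of step 2 and linear speed of filter below 0.02 m/s); the robot touches nothing.
It fails at once if the filter is slammed or pressed onto the light (more than 40 N) (contact force between filter and gem_light above 40 N).
It fails at once if a bystander (jar, doming block, loupe, tin) is shifted more than 20 mm (distance of any of jar, doming_block, loupe, stone_tin from where it was at the start of the episode above 0.02 m).
It also fails if it takes over 58 s, if anything falls off the work surface, if the arm or the gripper's body presses on something with over 40 N, if the wrist force passes 120 N, or if a joint passes its speed limit or range.

### The arm

A 6-joint arm with a two-finger parallel gripper is mounted at the origin on a cart in front of the work surface, level with it; the furniture and walls round the work are solid. World frame = base frame: x ahead of the robot, y to its left, z up, the work surface at z = 0. Lengths are in m, angles in rad, forces in N, time in s.
With the tool pointing down it reaches from about 0.35 to 0.85 m from the base axis. Payload 8.1 kg.
Tool frame: the origin (TCP) lies between the finger pads; the fingertips stand 11 mm ahead of it and the grasp point (between the pads) lies 8 mm behind it (robot.tips_ahead is the distance from the TCP to the fingertips, in m); z points along the fingers, y is the line along which they close (so a half turn about z gives the same grasp; the last joint's range is limited). The gripper opens to 93 mm and grips with 3 to 60 N. Pads are 15 mm wide; open, the fingers measure 128 mm over their backs; the gripper's body (75 mm by 188 mm) begins 65 mm behind the grasp point.
Start: joints at [1.164, 0.13, 1.488, -0, 1.523, -0.085], TCP at [0.19, 0.569, 0.23] pointing down, gripper open.
Joint ranges: [-2.96, 2.96], [-0.89, 2.26], [0.02, 2.5], [-1.34, 4.48], [0, 2.73], [-2.66, 2.66]. Speed limits (rad/s): [2.39, 2.39, 2.79, 3.14, 3.14, 3.14].

### API

Orientations are given as a rotation vector (axis times angle).
In Python, from plant import robot gives the robot as it stands. The module is installed in compiled form; this text tells all that it offers.
- The arm moves only by the tool move_arm, never from a script. Its argument "deltas" is one flat list of numbers, 7 for each row, row after row: the shift along the tool's x, y, z in m, then the turn, a rotation vector about the tool's x, y, z in rad, then the opening, from 0 (shut) to 1 (fully open). A call has 1 to 12 rows; each row is the pose to reach, as a shift and turn from the pose commanded when the call began, along the tool's axes at that moment; what a row does not reach only later rows make up. A row lasts 1/8 s, in which the tool goes at most 62.5 mm and 10.7 degrees, less where a joint would pass 70% of its speed; a pose out of reach is approached as far as the arm can. A call with a gripper value outside its range is refused whole. The fingers move at their own pace and stop on an object; "squeeze" is the grip in N (left out, the last holds). Time passes only in rows, so rows that repeat a pose let the fingers close. It gives the time, the measured TCP pose, the force, the opening and the grip force at its end, in the units of the state.
- robot.read_state(): the state, without advancing time (a new reading comes with each control period).
- robot.read_camera(name): name is "side" or "top"; returns (picture, depth): 420x560x3 uint8, red, green, blue; 420x560 float32, m along the optical axis (not along the pixel's ray), 0 where there is no reading.
- robot.camera_model(name): a dict with "K" (3x3 intrinsics, pixels), "R" (3x3) and "t" (3): a world point X has camera coordinates R X + t. Camera axes: x right, y down, z forward; pixel columns grow to the right and rows downward; lengths in m; the calibration is good to about 2 mm. A picture is of the moment at which its call begins. camera_model takes no time and is no camera call.
- robot.close_job(): hands the job in; it is judged then, once.
Trained networks look in the newest picture that a camera, given by its name, has taken for a name from the list of things; names that differ only in an ending like _2 or _b are one class to them, and where a whole thing is asked for, a point or a joint stands for the part that bears it (a point fixed in the world has none). Each returns a list of dicts, best first, with "confidence" (0 to 1); they miss things now and then, are a little off and sometimes report something else, mostly with a low value. They report only what shows in the picture. A call takes as long as a camera call.
- robot.recognise(camera, label): "uv" ([column, row] in pixels, amid what is visible of it).
The state is a dict: "t": time; "q": joint angles; "dq": joint speeds; "joint_torque": joint torques, N m; "tool_pos": TCP position; "orientation": TCP orientation; "force": force on the tool from outside, world axes, zero at the start; "wrist_torque": the same for the moment, N m; "opening": finger opening in m; "gripper_force": force on a finger pad.
Only numpy, scipy, OpenCV 4.12 (cv2) and the standard library are available. Lean on these libraries where they do the work, as an engineer would, in place of code of your own. Each camera call takes 0.05 s, during which the arm holds its last target. There are 200 camera calls.

## Working session

There is one attempt and no reset: what is moved stays moved. The work goes in short steps, Python scripts to look and compute and a tool call to move; the robot and the scene stay as the last step left them, time stands still between calls to the robot, and variables do not carry over. Pictures are saved under pics/ and viewed, at most 10 in all, crops included, and the job is handed in when it is done.

Besides the shell and the picture viewer there is one more tool, called as name(argument=value, ...) on one line, values as JSON. move_arm: Moves the arm, as the interface text tells. Its arguments: {"type":"object","properties":{"deltas":{"type":"array","items":{"type":"number"}},"squeeze":{"type":"number"}},"required":["deltas"]}

```bash
mkdir -p pics; cat > h.py <<'E'
from plant import robot
import numpy as np, cv2
from scipy.spatial.transform import Rotation as Rn
def shot(cam,name):
    im,d=robot.read_camera(cam); cv2.imwrite(f'pics/{name}.png',im[:,:,::-1]); np.savez(f'{name}.npz',im=im,d=d); return im,d
def cloud(cam,d):
    m=robot.camera_model(cam);K,R,t=[np.array(m[k]) for k in('K','R','t')]
    v,u=np.indices(d.shape); c=np.stack([(u-K[0,2])/K[0,0]*d,(v-K[1,2])/K[1,1]*d,d],-1)
    return (c-t)@R
def proj(cam,X):
    m=robot.camera_model(cam);c=np.array(m['R'])@X+m['t'];p=np.array(m['K'])@c;return p[:2]/p[2]
E
python3 - <<'E'
from h import *
for c in('side','top'):
    im,d=shot(c,c+'0'); P=cloud(c,d)
    for l in('gem_light','dust_cover','cover_stud','filter','filter_handle','jar','doming_block','loupe','stone_tin'):
        for r in robot.recognise(c,l)[:1]:
            u,v=map(int,np.round(r['uv']));print(c,l,u,v,round(r['confidence'],2),P[v,u].round(3))
s=robot.read_state();print(s['t'],s['tool_pos'],s['orientation'],Rn.from_rotvec(s['orientation']).as_matrix().round(3),s['opening'])
E
```

```text
side gem_light 248 210 0.91 [0.49  0.136 0.06 ]
side dust_cover 244 195 0.5 [0.483 0.196 0.067]
side cover_stud 244 193 0.72 [0.483 0.21  0.065]
side filter 222 320 0.79 [ 0.435 -0.178  0.039]
side filter_handle 222 320 0.85 [ 0.435 -0.178  0.039]
side jar 312 177 0.63 [0.669 0.313 0.045]
side doming_block 327 208 0.68 [0.677 0.148 0.044]
side loupe 195 259 0.84 [0.372 0.023 0.016]
side stone_tin 353 309 0.75 [ 0.661 -0.162  0.024]
top gem_light 241 226 0.9 [0.496 0.188 0.062]
top dust_cover 240 229 0.8 [0.482 0.189 0.09 ]
top cover_stud 239 230 0.88 [0.48  0.192 0.092]
top filter 367 240 0.94 [ 0.431 -0.151  0.041]
top filter_handle 370 239 0.96 [ 0.434 -0.16   0.038]
top jar 185 165 0.89 [0.682 0.331 0.06 ]
top doming_block 247 160 0.66 [0.686 0.159 0.047]
top loupe 315 267 0.7 [ 0.373 -0.004  0.016]
top stone_tin 354 162 0.57 [ 0.661 -0.145  0.024]
1.0 [0.18974277 0.56921631 0.22965151] [-5.03282300e-01 -3.10100581e+00 -1.62792224e-05] [[-0.949  0.316 -0.   ]
 [ 0.316  0.949  0.   ]
 [ 0.     0.    -1.   ]] 0.09349274979723664
```

View pics/side0.png

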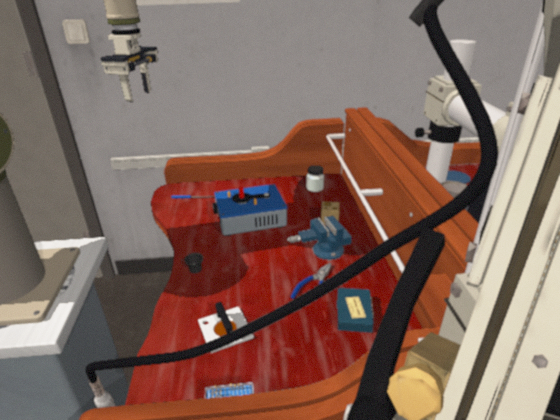

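View pics/top0.png

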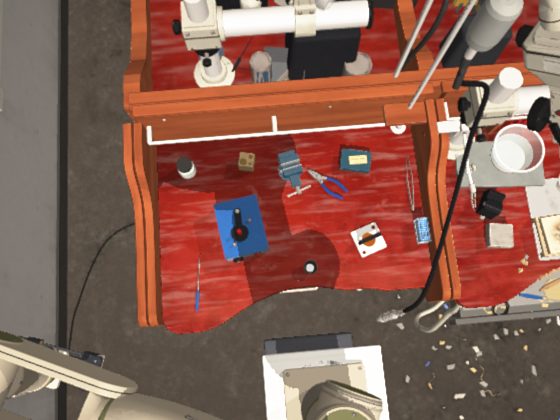

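The side view shows the box at (250,208) with the cover on it, and the filter at (224,327) partly behind a cable. In the top view the box is at (241,228) with the stud at (240,231), pivot at about (237,212), and the front at the bottom. The filter is at (369,240) with its bar tilted. Next I fit both poses.

```bash
cat >> h.py <<'E'
def rect(P,mask,z):  # min-area rect of the points' xy
    p=P[mask][:,:2].astype(np.float32)*1000
    (c,s,a)=cv2.minAreaRect(p); return np.round(c,1),np.round(s,1),round(a,1),len(p)
def flat(cam,z):   # pixel rays hit plane z
    m=robot.camera_model(cam);K,R,t=[np.array(m[k]) for k in('K','R','t')]
    v,u=np.indices((420,560)); r=np.stack([(u-K[0,2])/K[0,0],(v-K[1,2])/K[1,1],np.ones(u.shape)],-1)@R
    o=-R.T@t; return o+r*((z-o[2])/r[...,2])[...,None]
E
python3 - <<'E'
from h import *
for c in('top','side'):
    f=np.load(c+'0.npz');im=f['im'];hsv=cv2.cvtColor(im,cv2.COLOR_RGB2HSV);P=cloud(c,f['d'])
    near=lambda x,y,r:np.hypot(P[...,0]-x,P[...,1]-y)<r
    blue=(hsv[...,0]>95)&(hsv[...,0]<130)&(hsv[...,1]>120)&near(.5,.19,.13)&(abs(P[...,2]-.06)<.012)
    n,l,st,_=cv2.connectedComponentsWithStats(blue.astype(np.uint8)); k=1+st[1:,4].argmax()
    print(c,'box',rect(flat(c,.06),l==k,0), 'z',np.median(P[blue][:,2]))
    wh=(hsv[...,1]<70)&(hsv[...,2]>120)&near(.433,-.155,.08)&(P[...,2]<.03)
    print('plate',rect(flat(c,.005),wh,0),np.median(P[wh][:,2]))
    bar=(hsv[...,2]<70)&near(.433,-.155,.06)
    print('bar',rect(flat(c,.038),bar,0),np.median(P[bar][:,2]))
    red=((hsv[...,0]<8)|(hsv[...,0]>172))&(hsv[...,1]>140)&near(.48,.19,.06)&(P[...,2]>.07)
    print('stud',red.sum(),flat(c,.091)[red].mean(0),P[red].mean(0))
    x=[(205,185,85,85),(340,210,60,60)] if c=='top' else [(200,170,100,70),(190,295,70,60)]
    o=[cv2.resize(im[y:y+h,u:u+w],(400,400),interpolation=cv2.INTER_CUBIC) for u,y,w,h in x]
    cv2.imwrite(f'pics/crop_{c}.png',np.hstack(o)[:,:,::-1])
E
```

```text
top box (array([495.8, 189.7]), array([154.8, 117.4]), 8.8, 2053) z 0.061015320375319475
plate (array([ 438.4, -160.9]), array([78.5, 78. ]), 18.8, 555) 0.005732210085650908
bar (array([ 437. , -158.7]), array([ 7.2, 63.6]), 18.2, 59) 0.03888091979676978
stud 21 [0.47688316 0.19179785 0.091     ] [0.47720417 0.19191593 0.08920568]
side box (array([493.1, 183.5]), array([154.6, 124.6]), 9.0, 1328) z 0.06105003703362357
plate (array([ 437.2, -163.7]), array([78.8, 82.3]), 18.8, 761) 0.005619885867866719
bar (array([ 436.3, -169.1]), array([12.8, 70.1]), 18.8, 199) 0.038577142897653176
stud 41 [0.47561    0.17486572 0.091     ] [0.47533355 0.19005281 0.08275965]
```

View pics/crop_top.png

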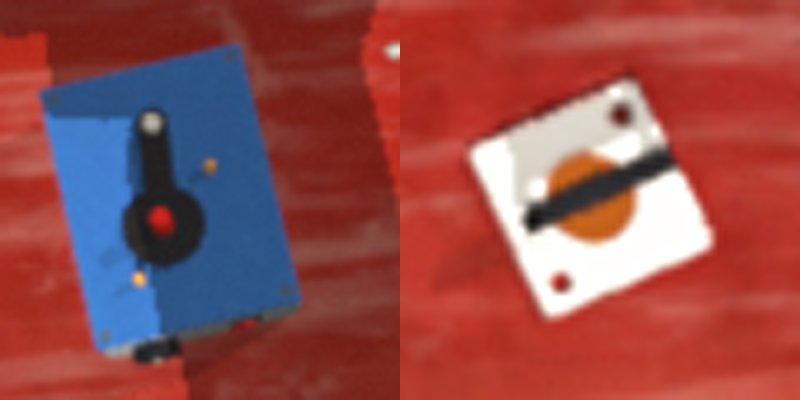

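The crop shows the brass pins at (210,165) and (139,278), the stud at (160,218), the pivot screw at (151,123), and the plate holes at (621,115) and (561,283). The holes match the pins once the filter turns about -10°.

```bash
cat >> h.py <<'E'
def dl(pos,head):  # tool-axis shift (m) and z turn for world TCP pos, tool-x heading in deg
    s=robot.read_state();R=Rn.from_rotvec(s['orientation']).as_matrix()
    h=np.degrees(np.arctan2(R[1,0],R[0,0])); a=(head-h+180)%360-180
    print('t',round(s['t'],2),'pos',s['tool_pos'].round(4) if hasattr(s['tool_pos'],'round') else s['tool_pos'],'head',h.round(1),'->',(R.T@(np.array(pos)-s['tool_pos'])).round(4),'turn',round(-np.radians(a),3))
E
python3 - <<'E'
from h import *
def at(u,v,z):
    F=flat('top',z)[...,:2].astype(np.float32); return cv2.remap(F,np.float32([[u]]),np.float32([[v]]),1)[0,0]*1000
p1=at(249.6-.4,220.1-.4,.070);p2=at(234.5-.4,244.1-.4,.070);d=p1-p2
print('pins',p1,p2,(p1+p2)/2,np.linalg.norm(d),np.degrees(np.arctan2(d[1],d[0]))+45)
h1=at(372.75,226.85,.005);h2=at(363.75,252.05,.005);d=h1-h2
print('holes',(h1+h2)/2,np.linalg.norm(d),np.degrees(np.arctan2(d[1],d[0]))+45)
print('pivot',at(236.7,210.8,.068))
m=robot.camera_model('top');print('campos',-np.array(m['R']).T@m['t'])
m=robot.camera_model('side');print('campos',-np.array(m['R']).T@m['t'])
a=np.radians(8.8);port=np.array([.478,.188]);n=np.array([.77,.64]);B=np.array([[np.cos(a),-np.sin(a)],[np.sin(a),np.cos(a)]])
q=port-B@n*.030
for z in(.2,.09):dl([*q,z],48.8)
for k in(0,.35,.7,1.05,1.4,1.65,1.72):
    s=np.array([60-60*np.cos(k),60*np.sin(k)]); w=B@(s/1000)
    H=np.radians(48.8); print(k,'tool shift x',(w@[np.cos(H),np.sin(H)]).round(4),'y',(w@[np.sin(H),-np.cos(H)]).round(4))
E
```

```text
pins [509.49484 164.23013] [447.71512 209.14948] [478.60498 186.6898 ] 76.38377 8.979523
holes [ 437.88498 -161.65741] 76.82616 18.796618
pivot [537.32623 196.34778]
campos [0.23187949 0.10035203 1.41993472]
campos [ 0.49116752 -0.66228538  0.53794751]
t 1.0 pos [0.1897 0.5692 0.2297] head 161.6 -> [-0.3823 -0.2981  0.0296] turn 1.968
t 1.0 pos [0.1897 0.5692 0.2297] head 161.6 -> [-0.3823 -0.2981  0.1396] turn 1.968
0 tool shift x 0.0 y 0.0
0.35 tool shift x 0.016 y -0.0134
0.7 tool shift x 0.0357 y -0.0205
1.05 tool shift x 0.0565 y -0.0205
1.4 tool shift x 0.0762 y -0.0133
1.65 tool shift x 0.088 y -0.0042
1.72 tool shift x 0.0909 y -0.0012
```

move_arm(deltas=[-0.38, -0.298, 0.02, 0, 0, 1.968, 0, -0.38, -0.298, 0.02, 0, 0, 1.968, 0, -0.38, -0.298, 0.02, 0, 0, 1.968, 0, -0.38, -0.298, 0.02, 0, 0, 1.968, 0, -0.38, -0.298, 0.02, 0, 0, 1.968, 0, -0.38, -0.298, 0.02, 0, 0, 1.968, 0, -0.38, -0.298, 0.02, 0, 0, 1.968, 0, -0.38, -0.298, 0.02, 0, 0, 1.968, 0, -0.38, -0.298, 0.02, 0, 0, 1.968, 0, -0.38, -0.298, 0.02, 0, 0, 1.968, 0, -0.38, -0.298, 0.02, 0, 0, 1.968, 0, -0.38, -0.298, 0.02, 0, 0, 1.968, 0])

```text
t: 2.5
tool_pos: [0.456, 0.1663, 0.2097]
orientation: [2.861, 1.299, 0.0]
force: [0.2, 0.1, -0.0]
opening: 0.0001
gripper_force: 0.0
```

```bash
python3 - <<'E'
from h import *
a=np.radians(8.9);port=np.array([.4785,.1875]);n=np.array([.77,.64]);B=np.array([[np.cos(a),-np.sin(a)],[np.sin(a),np.cos(a)]])
dl([*(port-B@n*.030),.09],48.8)
print(robot.read_state()['opening'])
E
```

```text
t 2.5 pos [0.456  0.1663 0.2097] head 48.8 -> [0.0007 0.0028 0.1197] turn 0.001
0.0001266349539211376
```

move_arm(deltas=[0, 0.003, 0.04, 0, 0, 0, 0, 0, 0.003, 0.08, 0, 0, 0, 0, 0, 0.003, 0.119, 0, 0, 0, 0, 0.0165, 0.003, 0.119, 0, 0, 0, 0, 0.025, -0.0055, 0.119, 0, 0, 0, 0, 0.035, -0.012, 0.119, 0, 0, 0, 0, 0.0465, -0.0165, 0.119, 0, 0, 0, 0, 0.061, -0.0185, 0.119, 0, 0, 0, 0, 0.076, -0.017, 0.119, 0, 0, 0, 0, 0.087, -0.013, 0.119, 0, 0, 0, 0, 0.0975, -0.007, 0.119, 0, 0, 0, 0, 0.1045, -0.001, 0.119, 0, 0, 0, 0])

```text
t: 4.0
tool_pos: [0.5251, 0.2458, 0.0908]
orientation: [2.861, 1.298, 0.001]
force: [-1.2, -1.2, 1.3]
opening: 0.0005
gripper_force: 0.7
```

move_arm(deltas=[0, 0, 0, 0, 0, 0, 0, 0.002, 0.001, 0, 0, 0, 0, 0, -0.02, 0, 0, 0, 0, 0, 0, -0.03, 0, -0.05, 0, 0, 0, 0, -0.03, 0, -0.1, 0, 0, 0, 0.5, -0.03, 0, -0.15, 0, 0, 0, 0.6, -0.03, 0, -0.15, 0, 0, 0, 0.6])

```text
t: 4.88
tool_pos: [0.5069, 0.2239, 0.2466]
orientation: [2.86, 1.297, 0.015]
force: [0.5, 0.3, -0.1]
opening: 0.0262
gripper_force: 0.0
```

```bash
python3 - <<'E'
from h import *
im,d=shot('side','side1')
cv2.imwrite('pics/c1.png',cv2.resize(im[140:260,170:330],(800,600),interpolation=cv2.INTER_CUBIC)[:,:,::-1])
dl([.438,-.1613,.15],108.8)
E
```

```text
t 4.92 pos [0.5056 0.2234 0.2434] head 48.8 -> [-0.3344  0.2023  0.0924] turn -1.047
```

View pics/c1.png

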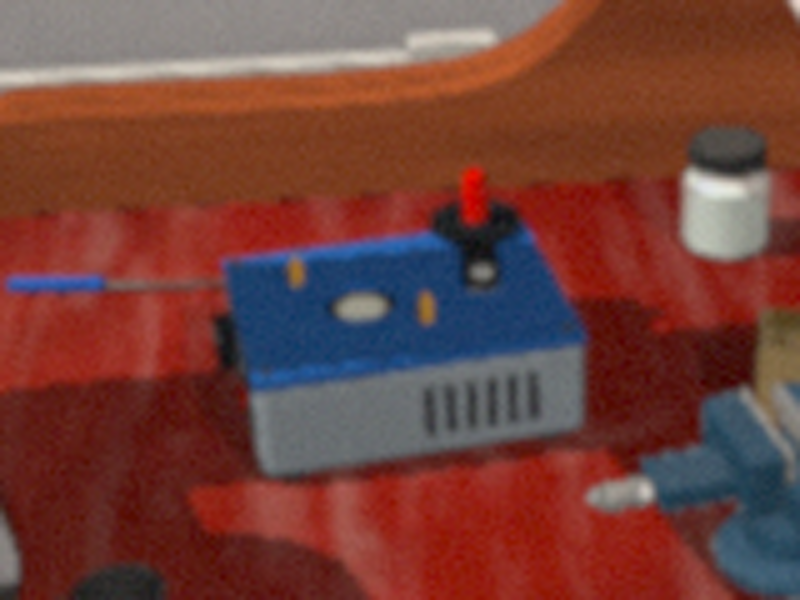

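The port is uncovered; the stud is swung to the left rear, at (474,195) beside the pivot at (482,270). I measure the angle on the way to the filter.

move_arm(deltas=[-0.334, 0.202, 0.092, 0, 0, -1.047, 0.6, -0.334, 0.202, 0.092, 0, 0, -1.047, 0.6, -0.334, 0.202, 0.092, 0, 0, -1.047, 0.6, -0.334, 0.202, 0.092, 0, 0, -1.047, 0.6, -0.334, 0.202, 0.092, 0, 0, -1.047, 0.6, -0.334, 0.202, 0.092, 0, 0, -1.047, 0.6, -0.334, 0.202, 0.092, 0, 0, -1.047, 0.6, -0.334, 0.202, 0.092, 0, 0, -1.047, 0.6, -0.334, 0.202, 0.092, 0, 0, -1.047, 0.6, -0.334, 0.202, 0.092, 0, 0, -1.047, 0.6])

```text
t: 6.18
tool_pos: [0.4365, -0.16, 0.1484]
orientation: [-1.827, -2.555, -0.0]
force: [0.2, -0.1, 0.0]
opening: 0.056
gripper_force: 0.0
```

```bash
python3 - <<'E'
from h import *
im,d=shot('top','top1');P=cloud('top',d);hsv=cv2.cvtColor(im,cv2.COLOR_RGB2HSV)
red=((hsv[...,0]<8)|(hsv[...,0]>172))&(hsv[...,1]>140)&(np.hypot(P[...,0]-.54,P[...,1]-.25)<.05)&(P[...,2]>.08)
s=np.median(P[red],0);a=np.radians(8.9);w=s[:2]-[.4785,.1868];b=np.array([w@[np.cos(a),np.sin(a)],-w[0]*np.sin(a)+w[1]*np.cos(a)])*1000
print(red.sum(),s,b,'q',np.arctan2(b[1],60-b[0]))
dl([.438,-.1613,.024],108.8)
E
```

```text
19 [0.53806345 0.25488554 0.09049534] [69.37984198 58.05069364] q 1.73099195267334
t 6.22 pos [ 0.4367 -0.16    0.1487] head 108.9 -> [-0.0017  0.0008  0.1247] turn 0.002
```

move_arm(deltas=[-0.002, 0.001, 0.04, 0, 0, 0, 0.6, -0.002, 0.001, 0.08, 0, 0, 0, 0.6, -0.002, 0.001, 0.11, 0, 0, 0, 0.6, -0.002, 0.001, 0.125, 0, 0, 0, 0.6, -0.002, 0.001, 0.125, 0, 0, 0, 0.6, -0.002, 0.001, 0.125, 0, 0, 0, 0, -0.002, 0.001, 0.125, 0, 0, 0, 0, -0.002, 0.001, 0.125, 0, 0, 0, 0, -0.002, 0.001, 0.125, 0, 0, 0, 0, -0.002, 0.001, 0.125, 0, 0, 0, 0], squeeze=25)

```text
t: 7.48
tool_pos: [0.4379, -0.163, 0.0238]
orientation: [1.829, 2.554, -0.0]
force: [-0.5, -0.2, 0.6]
opening: 0.0116
gripper_force: 25.0
```

```bash
python3 - <<'E'
from h import *
dl([.4785,.1868,.2],98.9)
E
```

```text
t 7.47 pos [ 0.4379 -0.163   0.0238] head 108.8 -> [ 0.318   0.1511 -0.1763] turn 0.173
```

move_arm(deltas=[0, 0, -0.04, 0, 0, 0, 0, 0, 0, -0.09, 0, 0, 0, 0, 0.04, 0.02, -0.11, 0, 0, 0.04, 0, 0.08, 0.04, -0.11, 0, 0, 0.1, 0, 0.12, 0.06, -0.11, 0, 0, 0.173, 0, 0.17, 0.08, -0.11, 0, 0, 0.173, 0, 0.22, 0.1, -0.11, 0, 0, 0.173, 0, 0.27, 0.128, -0.11, 0, 0, 0.173, 0, 0.318, 0.151, -0.11, 0, 0, 0.173, 0, 0.318, 0.151, -0.11, 0, 0, 0.173, 0, 0.318, 0.151, -0.11, 0, 0, 0.173, 0, 0.318, 0.151, -0.11, 0, 0, 0.173, 0])

```text
t: 8.98
tool_pos: [0.4783, 0.1857, 0.1334]
orientation: [-2.044, -2.385, 0.001]
force: [-0.5, 0.2, -1.5]
opening: 0.0116
gripper_force: 25.0
```

```bash
python3 - <<'E'
from h import *
dl([.4785,.1868,.116],98.9)
s=robot.read_state()
for c in('top','side'):
    im,d=shot(c,c+'2');hsv=cv2.cvtColor(im,cv2.COLOR_RGB2HSV);P=cloud(c,d)
    zt=s['tool_pos'][2]-.024+.005
    m=(hsv[...,1]<70)&(hsv[...,2]>120)&(abs(P[...,2]-zt)<.008)&(np.hypot(P[...,0]-.4785,P[...,1]-.187)<.06)
    print(c,rect(flat(c,zt),m,0),np.median(P[m][:,2]),zt)
    u,v=np.int32(proj(c,np.array([.4785,.187,.1])))
    o=cv2.resize(im[v-50:v+50,u-50:u+50],(400,400),interpolation=cv2.INTER_CUBIC)
    cv2.imwrite(f'pics/d_{c}.png',o[:,:,::-1]);print(u-50,v-50)
cv2.imwrite('pics/d.png',np.hstack([cv2.imread('pics/d_top.png'),cv2.imread('pics/d_side.png')]))
E
```

```text
t 8.97 pos [0.4783 0.1857 0.1334] head 98.8 -> [0.0011 0.0004 0.0174] turn -0.002
top (array([474.5, 177.3]), array([62.4, 59.5]), 8.6, 110) 0.11535944986875696 0.11441835964655611
190 179
side (array([477.2, 184.2]), array([75.9, 82.7]), 9.3, 346) 0.11550049523086886 0.11441835964655611
191 134
```

View pics/d.png

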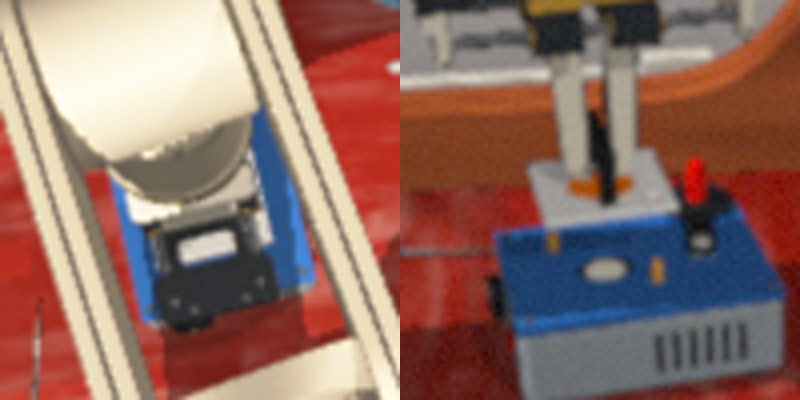

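The right crop (side view) shows the filter held level above the box, with the pins at (553,242) and (657,270) and the window at (606,269). I check the alignment within this same view, since calibration bias cancels there.

```bash
python3 - <<'E'
from h import *
f=np.load('side2.npz');im=f['im'];hsv=cv2.cvtColor(im,cv2.COLOR_RGB2HSV)
F=lambda z:flat('side',z)*1000
z=F(.06); w=(hsv[...,1]<90)&(hsv[...,2]>110)&(np.hypot(z[...,0]-478,z[...,1]-187)<25)
print('window',w.sum(),z[w].mean(0))
z=F(.067); w=(hsv[...,0]>8)&(hsv[...,0]<30)&(hsv[...,1]>90)
c=[]
a=np.radians(8.9)
for b in((27,-27),(-27,27)):
    x=478.5+b[0]*np.cos(a)-b[1]*np.sin(a);y=186.8+b[0]*np.sin(a)+b[1]*np.cos(a)
    k=w&(np.hypot(z[...,0]-x,z[...,1]-y)<14); c.append(z[k].mean(0));print('pin',k.sum(),c[-1],x,y)
print('mid',(c[0]+c[1])/2)
# plate edges: top-face mask extent and filter holes; amber window centre on plate
zt=.1144;z=F(zt)
m=(hsv[...,0]>5)&(hsv[...,0]<25)&(hsv[...,1]>150)&(np.hypot(z[...,0]-478,z[...,1]-187)<30)
print('amber',m.sum(),z[m].min(0),z[m].max(0),z[m].mean(0))
u,v=np.int32(proj('side',np.array([.4785,.187,.1144])));o=cv2.resize(im[v-30:v+45,u-45:u+55],(800,600),interpolation=cv2.INTER_CUBIC)
cv2.imwrite('pics/e.png',o[:,:,::-1]);print(u-45,v-30)
for x in((27,-27),(-27,27)):
    print(proj('side',np.array([.4785+(x[0]*np.cos(a)-x[1]*np.sin(a))/1000,.1868+(x[0]*np.sin(a)+x[1]*np.cos(a))/1000,zt]))-[u-45,v-30])
E
```

```text
window 43 [476.59011262 178.52638767  60.        ]
pin 13 [507.32947615 162.76617499  67.        ] 509.3520968058591 164.30226405431213
pin 9 [446.08982508 204.76029669  67.        ] 447.6479031941409 209.2977359456879
mid [476.70965062 183.76323584  67.        ]
amber 44 [459.6992022  173.26938728 114.4       ] [494.73976249 199.62384694 114.4       ] [475.35315565 183.38691034 114.4       ]
196 149
[58.6816485  33.92960303]
[31.91626639 26.9346181 ]
```

View pics/e.png

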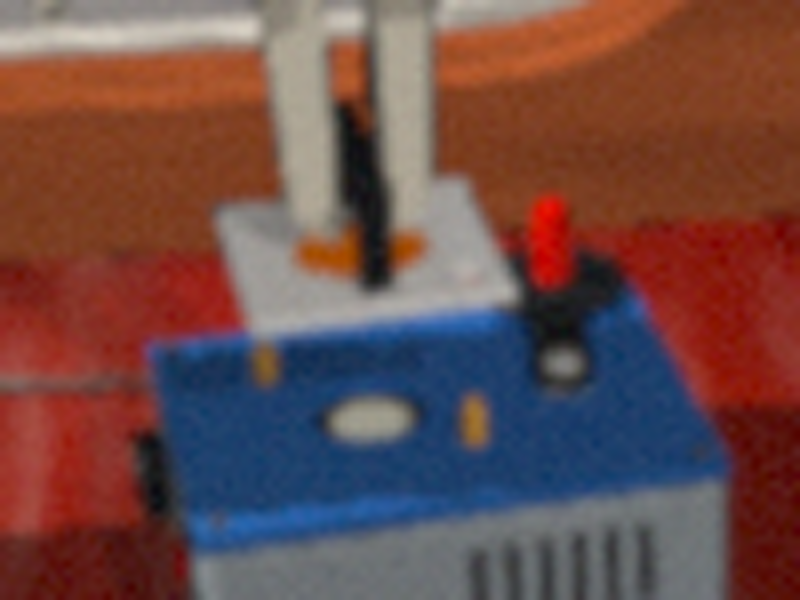

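The window, pins and plate agree to about 1 mm once the side camera's common bias is taken out. I lower in small steps and watch the force.

move_arm(deltas=[0, 0, 0.012, 0, 0, 0, 0, 0, 0, 0.024, 0, 0, 0, 0, 0, 0, 0.032, 0, 0, 0, 0, 0, 0, 0.035, 0, 0, 0, 0, 0, 0, 0.037, 0, 0, 0, 0, 0, 0, 0.037, 0, 0, 0, 0])

```text
t: 9.82
tool_pos: [0.4786, 0.1869, 0.0968]
orientation: [2.043, 2.387, 0.0]
force: [0.1, 0.7, -1.2]
opening: 0.0117
gripper_force: 25.0
```

move_arm(deltas=[0, 0, 0.001, 0, 0, 0, 0, 0, 0, 0.002, 0, 0, 0, 0, 0, 0, 0.002, 0, 0, 0, 0])

```text
t: 10.2
tool_pos: [0.4784, 0.1868, 0.0946]
orientation: [-2.043, -2.387, 0.0]
force: [0.0, 1.0, -1.0]
opening: 0.0118
gripper_force: 25.0
```

move_arm(deltas=[0, 0, 0.0015, 0, 0, 0, 0, 0, 0, 0.003, 0, 0, 0, 0, 0, 0, 0.003, 0, 0, 0, 0])

```text
t: 10.58
tool_pos: [0.4783, 0.1867, 0.0914]
orientation: [-2.043, -2.387, 0.001]
force: [0.4, -0.6, -1.3]
opening: 0.0118
gripper_force: 25.0
```

move_arm(deltas=[0, 0, 0.0015, 0, 0, 0, 0, 0, 0, 0.003, 0, 0, 0, 0, 0, 0, 0.003, 0, 0, 0, 0])

```text
t: 10.95
tool_pos: [0.4783, 0.1868, 0.0884]
orientation: [-2.043, -2.387, 0.0]
force: [-0.5, -0.8, -1.1]
opening: 0.012
gripper_force: 25.0
```

move_arm(deltas=[0, 0, 0.0015, 0, 0, 0, 0, 0, 0, 0.003, 0, 0, 0, 0, 0, 0, 0.004, 0, 0, 0, 0, 0, 0, 0.004, 0, 0, 0, 0])

```text
t: 11.45
tool_pos: [0.4783, 0.1868, 0.0845]
orientation: [-2.043, -2.387, 0.0]
force: [-1.0, -0.4, -1.6]
opening: 0.0118
gripper_force: 25.0
```

move_arm(deltas=[0, 0, 0.0007, 0, 0, 0, 0, 0, 0, 0.0007, 0, 0, 0, 0])

```text
t: 11.7
tool_pos: [0.4784, 0.1868, 0.0839]
orientation: [2.043, 2.387, -0.0]
force: [0.9, 0.6, -1.6]
opening: 0.012
gripper_force: 25.0
```

move_arm(deltas=[0, 0, 0, 0, 0, 0, 0.2, 0, 0, 0, 0, 0, 0, 0.35, 0, 0, 0, 0, 0, 0, 0.35, 0, 0, 0, 0, 0, 0, 0.35, 0, 0, -0.03, 0, 0, 0, 0.35, 0, 0, -0.08, 0, 0, 0, 0.35, -0.06, 0, -0.12, 0, 0, 0, 0.35, -0.12, 0, -0.14, 0, 0, 0, 0.35, -0.18, 0, -0.14, 0, 0, 0, 0.35, -0.24, 0, -0.14, 0, 0, 0, 0.35, -0.24, 0, -0.14, 0, 0, 0, 0.35])

```text
t: 13.08
tool_pos: [0.5156, -0.0542, 0.224]
orientation: [2.049, 2.381, -0.001]
force: [-0.1, 0.8, -0.1]
opening: 0.0328
gripper_force: 0.0
```

```bash
python3 - <<'E'
from h import *
s=robot.read_state();print(s['t'],s['tool_pos'],s['opening'])
o=[]
for c,(u,v,w) in(('top',(200,180,80)),('side',(200,160,90))):
    im,d=shot(c,c+'3');hsv=cv2.cvtColor(im,cv2.COLOR_RGB2HSV);P=cloud(c,d)
    n=np.hypot(P[...,0]-.4785,P[...,1]-.187)<.06
    m=(hsv[...,1]<70)&(hsv[...,2]>100)&(abs(P[...,2]-.065)<.008)&n
    b=(hsv[...,2]<70)&n&(P[...,2]>.08)
    print(c,rect(flat(c,.065),m,0),np.median(P[m][:,2]),'bar z',np.median(P[b][:,2]) if b.any() else 0,rect(flat(c,.098),b,0))
    o.append(cv2.resize(im[v:v+w,u:u+w],(400,400),interpolation=cv2.INTER_CUBIC))
cv2.imwrite('pics/f.png',np.hstack(o)[:,:,::-1])
E
```

```text
13.075 [ 0.51559805 -0.05421103  0.22404789] 0.03275796419172903
top (array([488.7, 189.9]), array([98.1, 78.5]), 9.1, 599) 0.06588539948615056 bar z 0.09926141723260687 (array([478.7, 188.1]), array([ 9.8, 57.9]), 9.4, 82)
side (array([488.3, 185.8]), array([100.8,  90.2]), 7.7, 416) 0.06582853152821608 bar z 0.09804696011341602 (array([477.4, 168.8]), array([11.3, 87.3]), 10.4, 70)
```

View pics/f.png

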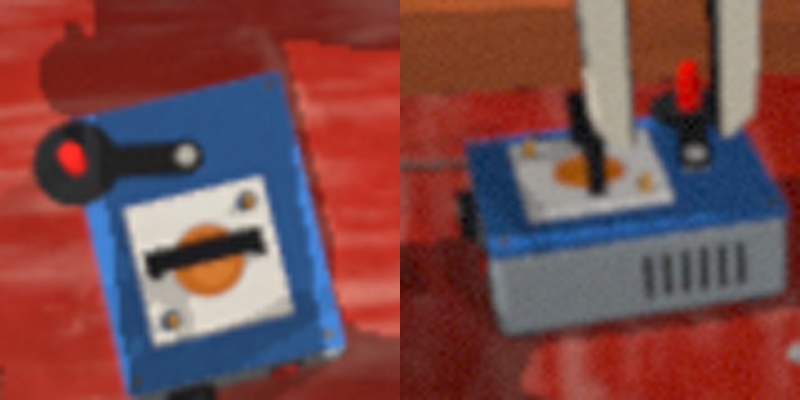

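The filter sits flat and square on the box. Both brass pins show through its holes at (246,201) and (172,320), and the cover is aside at (75,160). The arm is clear.

```bash
python3 -c "
from plant import robot
print(robot.close_job())"
```

```text
the job is handed in; nothing more can be done
None
```

The job is handed in at about 13 s of the 58 s allowed: the dust cover is swung aside to about 1.7 rad, the amber filter lies flat over the port with both pins through its holes, the gripper is clear, and it never touched a bystander; the hand-in call returned no verdict.

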